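Open the desktop engraver and index its carousel

TASK

Open the desktop engraver's lid: lift it past its balance point until the gas struts take over, and let them carry it up to its stop by themselves; do not let it drop shut and do not press it against the stop. Then, with the lid standing open on its struts, turn the index table inside by one station anticlockwise (seen from above) by pushing its orange post, so that it rests in the next detent and no further. Leave the tape measure, the squeegee and the stack of blanks where they are.

Things in the scene. Friction and masses are not known exactly. Their poses are not given: they have to be found in the camera images.
- engraver: Fixed desktop laser engraver: open-topped blue box 280 wide (own x) x 240 deep (own y) x 100 mm high, 8 mm walls, bed floor at 30 mm, closed by a hinged lid. Origin: centre of its underside, on the work surface. Own z up, front faces own -y, hinge along own x at the back edge (y = +120 mm). A low marking head hangs over the back third of the bed.
- lid (a joint): Lid angle, rad: 0 shut, growing as the front lip rises, 1.40 at its stop. Blue frame 280 x 240 x 10 mm, clear window, 0.55 to 0.95 kg. Gas struts carry part of the weight and rub: a heavy lid let go too low (below up to 0.8) falls shut within a second; in a middle band it stays where left; above it (from 0.6 to 1.1, by weight) it rises slowly to the stop. Lifting at the lip takes under 5 N.
- lid_rail (a point): Grasp point of the aluminium grab rail, a blade standing square on the lid's upper face along its front lip: 150 mm long (along the hinge), 12 thick, 36 tall. Point: mid-length, mid-thickness, 23 mm above the lid's upper face; turns with the lid. Own z = lid's upward normal, y from lip to hinge. 234 mm from the hinge line in the lid's plane and 33 mm off it along the normal.
- lid_lip (a point): Middle of the lid's lower front edge, 240 mm from the hinge line, in the plane of the lid's underside; moves with the lid. Fingers can push here from below and in front once the lid is partly up.
- lid_hinge (a point): Fixed point on the hinge line, mid-width, 101 mm above the work surface; its axes are those of the engraver.
- table_index (a joint): Angle, rad, of the round index table in the bed (aluminium disc 176 mm across, top face 46 mm above the work surface, six stations). Grows anticlockwise from above. Detents every 1.047: 0 (start), 1.047 (the next), 2.094. From a detent it resists up to half-way, then is drawn on into the next one. Pushing at the post takes about 5 N.
- post (a point): Orange push post on the index table: upright, 16 mm across, from 46 to 86 mm above the work surface, 64 mm from the table's axis. The point lies on its axis, 66 mm above the work surface. At the start it stands in the front left part of the bed as seen from the front (engraver's own -x, -y).
- index_axis (a point): Fixed point on the index table's axis at its top face (46 mm high), 18 mm in front of the engraver's centre; axes are those of the engraver.
- tape: Bystander: yellow and black tape measure standing on a green mat, 72 x 40 x 66 mm; origin at the centre of its underside.
- squeegee: Bystander: blue flat squeegee lying on the green mat, 70 x 100 x 8 mm; origin at the centre of its underside.
- blanks: Bystander: stack of wooden blanks behind the engraver, 120 x 90 x 24 mm; origin at the centre of its underside.

How it is judged (in metres and radians):
On the way, in this order (a step that is already met when the one before it is completed fails the run):
1. the lid stands open at its stop, held by its struts alone (value of joint lid above 1.34 rad and contact force between lid and anything else below 0.1 N), for 0.3 s.
2. the index table rests in the next detent (value of joint table_index between 0.97 and 1.12 rad and contact force between the fingers and anything else below 0.1 N), for 0.2 s.
At the end, for the whole second after the job is handed in: The lid stands open at its stop (above 1.34 rad) on its struts alone, and the index table rests in the next detent (0.97 to 1.12 rad) (value of joint lid above 1.34 rad and value of joint table_index between 0.97 and 1.12 rad and velocity of joint table_index between -0.1 and 0.1 rad/s); the robot touches nothing.
It fails at once if the lid is dropped shut (value of joint lid below 0.06 rad and velocity of joint lid below -0.35 rad/s).
It fails at once if the lid is pressed against its stop (value of joint lid above 1.36 rad and contact force between lid and anything else above 5 N).
It fails at once if the index table is turned well past the next detent (value of joint table_index above 1.45 rad).
It fails at once if a bystander is moved (distance of any of tape, squeegee, blanks from where it was at the start of the episode above 0.03 m).
It also fails if it takes over 72 s, if anything falls off the work surface, if the arm or the gripper's body presses on something with over 40 N, if the wrist force passes 120 N, or if a joint passes its speed limit or range.

ROBOT

A 6-joint arm with a two-finger parallel gripper is mounted at the origin on the work surface. World frame = base frame: x ahead of the robot, y to its left, z up, the work surface at z = 0. Lengths are in mm, angles in rad, forces in N, time in s.
With the tool pointing down it reaches from about 275 to 750 mm from the base axis. Payload 10.2 kg.
Tool frame: the origin (TCP) lies midway between the tips of the shut fingers; the grasp point (between the pads) lies 19 mm behind it; z points along the fingers, y is the line along which they close (so a half turn about z gives the same grasp; the last joint's range is limited). The gripper opens to 85 mm and grips with 20 to 120 N. Pads are 22 mm wide; open, the fingers measure 114 mm over their backs; the gripper's body (76 mm by 85 mm) begins 54 mm behind the grasp point. The pads swing forward as they close: fully open they stand 13 mm farther back than shut.
Start: joints at [-1.444, 0.313, 1.498, -0, 1.331, -0.223], TCP at [179.91, -493.217, 231.294] pointing down, gripper open.
Joint ranges: [-2.94, 2.94], [-0.97, 2.17], [0.19, 2.56], [-1.23, 4.37], [0.02, 3.11], [-2.88, 2.88]. Speed limits (rad/s): [2.39, 2.39, 3.01, 3.14, 3.14, 3.14].

INTERFACE

Orientations are given as a unit quaternion [w, x, y, z].
In Python, from rig import ctrl gives the robot as it stands.
- The arm moves only by the tool send_rows, never from a script. Its argument "targets" is a list of rows, each a list of 7 numbers: the closure, from -1 (fully open) to 1 (shut), so that 0 is half open, then the shift along the tool's x, y, z in m, then the turn, a rotation vector about the tool's x, y, z in rad. In form: [[claw, dx, dy, dz, ax, ay, az], ...]. A call has exactly 10 rows; each row shifts and turns the commanded pose from where the row before left it, along the tool's axes as they then stand; what a row does not reach is not made up. A row lasts 1/8 s, in which the tool goes at most 62.5 mm and 10.7 degrees, less where a joint would pass 70% of its speed; a pose out of reach is approached as far as the arm can. A call with a gripper value outside its range is refused whole. The fingers move at their own pace and stop on an object; "squeeze" is the grip in N (left out, the last holds). Time passes only in rows, so rows that do not move let the fingers close, or fill a call up. It gives the time, the measured TCP pose, the force, the opening and the grip force at its end, in the units of the state.
- ctrl.sense(): the state, without advancing time (a new reading comes with each control period).
- ctrl.capture(name): name is "scene" or "top"; returns a dict with "img" (420x560x3 uint8, red, green, blue), "camera_matrix" (3x3 intrinsics, pixels), "R" (3x3) and "t" (3): a world point X has camera coordinates R X + t. Camera axes: x right, y down, z forward; pixel columns grow to the right and rows downward; lengths in mm; the calibration is good to about 2 mm. A picture is of the moment at which its call begins. There is no depth.
- ctrl.finish_job(): hands the job in; it is judged then, once.
Trained networks look in a picture, given as the dict that the camera call returned (one of the last four; its "shot" number tells which), for a name from the list of things; names that differ only in an ending like _2 or _b are one class to them, and where a whole thing is asked for, a point or a joint stands for the part that bears it (a point fixed in the world has none). Each returns a list of dicts, best first, with "score" (0 to 1); they miss things now and then, are a little off and sometimes report something else, mostly with a low value. They report only what shows in the picture. A call takes as long as a camera call.
- ctrl.boxes_of(query, picture): "extent" ([left, top, width, height] in pixels, round what is visible of it).
- ctrl.landmark_of(query, picture): "point" ([column, row] in pixels: a listed point, or the origin of a listed thing).
The state is a dict: "time_s": time; "joints": joint angles; "dq": joint speeds; "tau": joint torques, N m; "eef_pos": TCP position; "ee_rot": TCP orientation; "force": force on the tool from outside, world axes, zero at the start; "wrist_torque": the same for the moment, N m; "grip_width": opening from 0.0 (shut) to 1.0 (fully open); "grip_force": force on a finger pad.
Only numpy, scipy, OpenCV 4.12 (cv2) and the standard library are available. Lean on these libraries where they do the work, as an engineer would, in place of code of your own. Each camera call takes 0.05 s, during which the arm holds its last target. There are 200 camera calls.

## Working session

There is one attempt and no reset: what is moved stays moved. The work goes in short steps, Python scripts to look and compute and a tool call to move; the robot and the scene stay as the last step left them, time stands still between calls to the robot, and variables do not carry over. Pictures are saved under pics/ and viewed, at most 10 in all, crops included, and the job is handed in when it is done.

Besides the shell and the picture viewer there is one more tool, called in YAML: its name, and indented under it one key for each argument. send_rows: Moves the arm, as the interface text tells. Its arguments: {"type":"object","properties":{"targets":{"type":"array"},"squeeze":{"type":"number"}},"required":["targets"]}

```bash
mkdir -p pics; ls
cat > h.py <<'E'
import numpy as np, cv2
from rig import ctrl
from scipy.spatial.transform import Rotation as Rn
def Rq(q): return Rn.from_quat([q[1],q[2],q[3],q[0]])
def ray(c,p):
    d=c["R"].T@np.linalg.inv(c["camera_matrix"])@np.array([p[0],p[1],1.]); o=-c["R"].T@np.array(c["t"]); return o,d/np.linalg.norm(d)
def atz(c,p,z):
    o,d=ray(c,p); return o+d*(z-o[2])/d[2]
def tri(c1,p1,c2,p2):
    o1,d1=ray(c1,p1);o2,d2=ray(c2,p2)
    s=np.linalg.lstsq(np.c_[d1,-d2],o2-o1,rcond=None)[0]
    a=o1+s[0]*d1;b=o2+s[1]*d2
    return (a+b)/2,np.linalg.norm(a-b)
def proj(c,X):
    v=c["camera_matrix"]@(c["R"]@np.array(X)+c["t"]);return v[:2]/v[2]
E
cat > look.py <<'E'
from h import *
np.set_printoptions(precision=1,suppress=True)
s=ctrl.capture("scene");t=ctrl.capture("top")
im=np.hstack([s["img"],t["img"]])[:,:,::-1]
cv2.imwrite("pics/s0.png",s["img"][:,:,::-1]);cv2.imwrite("pics/t0.png",t["img"][:,:,::-1])
for n in ["engraver","lid_rail","lid_lip","lid_hinge","index_axis","post","tape","squeegee","blanks"]:
    a=ctrl.landmark_of(n,s)[:2];b=ctrl.landmark_of(n,t)[:2]
    print(n,[(np.array(x["point"]),round(x["score"],2)) for x in a],[(np.array(x["point"]),round(x["score"],2)) for x in b])
    if a and b: print("   ",*tri(s,a[0]["point"],t,b[0]["point"]))
st=ctrl.sense();print(st)
E
python3 look.py
```

```text
pics
engraver [(array([270.2, 251.3]), 0.96)] [(array([277.6, 185.7]), 0.67)]
    [592.   36.6 -19.9] 17.594593297013077
lid_rail [(array([250.7, 199.4]), 0.59)] [(array([310.4, 181.4]), 0.85)]
    [576.5 -70.1 130.1] 0.5701449316530192
lid_lip [(array([248.7, 202.9]), 0.6), (array([194.7, 164.3]), 0.31)] [(array([308. , 184.7]), 0.98), (array([308.2, 179.9]), 0.22)]
    [576.7 -69.2 110.6] 15.087548590621203
lid_hinge [(array([289. , 259.1]), 0.66), (array([247.8, 203.1]), 0.45)] [(array([232. , 176.9]), 0.56)]
    [602.4 164.2 104.7] 3.649939265384965
index_axis [(array([271.7, 250. ]), 0.63), (array([252.8, 150.4]), 0.25)] []
post [(array([249.1, 196.1]), 0.24)] []
tape [(array([250.9, 153.8]), 0.64)] [(array([391.7, 247.1]), 0.81)]
    [ 391.1 -335.7    1.2] 13.230135613638678
squeegee [(array([196.2, 164.7]), 0.56)] [(array([416.5, 184.7]), 0.81), (array([142.1, 224.8]), 0.59)]
    [ 588.3 -424.3   -5.4] 2.858840765357477
blanks [(array([384.9, 323.8]), 0.63)] [(array([145.8, 223.5]), 0.65)]
    [477.3 454.1   7.7] 2.5925823993857886
{'time_s': 1.0, 'joints': array([-1.4,  0.3,  1.5,  0. ,  1.3, -0.2]), 'dq': array([-0.,  0., -0., -0.,  0.,  0.]), 'tau': array([  0. , -41.2, -26. ,  -0. ,   0. ,  -0. ]), 'eef_pos': array([ 179.9, -493.2,  231.3]), 'ee_rot': array([0. , 1. , 0.2, 0. ]), 'force': array([ 0. ,  1.3, -0.7]), 'wrist_torque': array([0., 0., 0.]), 'grip_force': 0.0, 'grip_width': 1.003901424691717}
```

View pics/s0.png

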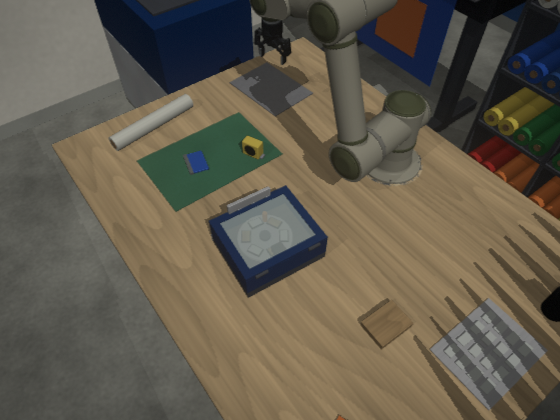

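View pics/t0.png

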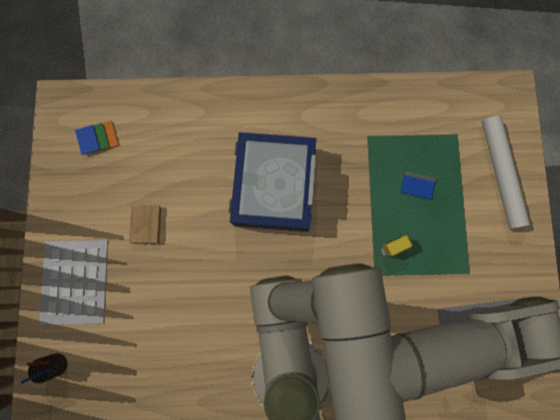

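The views show the engraver's front (rail side) facing world -y. It is at about (590, 45), with the rail at scene pixel (250,199) and top pixel (312,181). I'll refine the pose with an overlay.

```bash
cat > fit.py <<'E'
from h import *
from scipy.optimize import least_squares
np.set_printoptions(precision=3,suppress=True)
s=ctrl.capture("scene");t=ctrl.capture("top")
L={"lid_rail":[0,-114,134],"lid_hinge":[0,120,101],"lid_lip":[0,-120,101],"engraver":[0,0,0],"index_axis":[0,-18,46]}
obs=[]
for n in L:
    for c in (s,t):
        for k in ctrl.landmark_of(n,c)[:1]:
            if k["score"]>.4: obs.append((c,L[n],k["point"],n))
def W(p,X): 
    a=p[2];return np.array([p[0]+np.cos(a)*X[0]-np.sin(a)*X[1],p[1]+np.sin(a)*X[0]+np.cos(a)*X[1],X[2]])
f=lambda p:np.concatenate([proj(c,W(p,X))-q for c,X,q,n in obs])
r=least_squares(f,[590,45,-.11],loss="soft_l1",x_scale=[1,1,.01]);print("landmarks",r.x)
# edges: blue mask outline of lid in top view
hsv=cv2.cvtColor(t["img"],cv2.COLOR_RGB2HSV)
m=cv2.inRange(hsv,(105,90,30),(130,255,255));m[:,:210]=0;m[:,340:]=0;m[260:]=0
m=cv2.morphologyEx(m,cv2.MORPH_OPEN,np.ones((3,3)))
cn=max(cv2.findContours(m,0,1)[0],key=cv2.contourArea);b=cv2.boxPoints(cv2.minAreaRect(cn))
bw=np.array([atz(t,q,111) for q in b]);print(b,bw,bw.mean(0),[np.linalg.norm(bw[i]-bw[i-1]) for i in range(4)])
for i in range(4): e=bw[i]-bw[i-1];print(np.degrees(np.arctan2(e[1],e[0])))
out=[]
for c,o,z in((s,(170,150),4),(t,(200,110),4)):
    im=cv2.resize(c["img"][o[1]:o[1]+150,o[0]:o[0]+(200 if c is s else 150)][:,:,::-1],None,fx=4,fy=4,interpolation=2).copy()[:,:]
    for Q,col in(([[-140,-120,111],[140,-120,111],[140,120,111],[-140,120,111]],(0,255,0)),([[-75,-114,147],[75,-114,147]],(0,0,255))):
        P=np.array([(proj(c,W(r.x,X))-o+.5)*4 for X in Q]).astype(int);cv2.polylines(im,[P],True,col,1)
    out.append(im)
cv2.imwrite("pics/o1.png",cv2.resize(np.hstack(out),(800,int(600*800/1400))))
R=Rq(ctrl.sense()["ee_rot"]).as_matrix();print(R)
E
python3 fit.py
```

```text
landmarks [591.599  43.862  -0.112]
[[229.512 222.347]
 [236.441 132.265]
 [316.123 138.394]
 [309.194 228.476]] [[461.458 171.871 111.   ]
 [739.864 151.279 111.   ]
 [715.261 -92.642 111.   ]
 [438.661 -63.922 111.   ]] [588.811  41.646 111.   ] [np.float64(236.89220184594984), np.float64(279.16577390465466), np.float64(245.15859588271837), np.float64(278.0871619049619)]
84.47763846438366
-4.23015223371816
-95.75947984783689
174.07200983201534
[[ 0.939  0.343  0.   ]
 [ 0.343 -0.939  0.   ]
 [ 0.    -0.    -1.   ]]
```

View pics/o1.png

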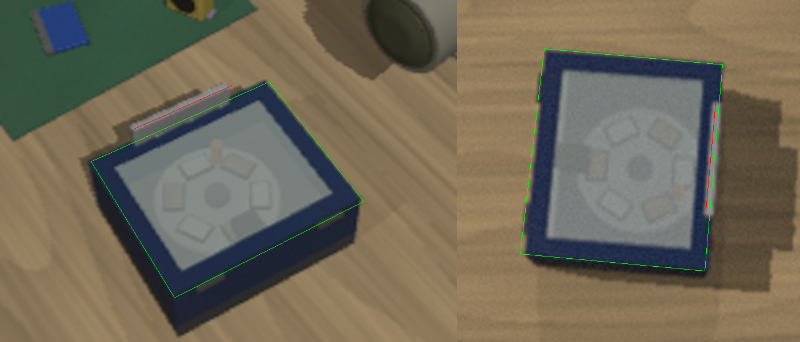

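```bash
cat >> h.py <<'E'
def plan(ways,yaw0=None):
    """ways: list of (pos mm, Rotation matrix, nrows); prints tool-frame rows (m, rad)"""
    st=ctrl.sense();p=np.array(st["eef_pos"]);R=Rq(st["ee_rot"])
    for P,RT,n in ways:
        w=(R.inv()*Rn.from_matrix(RT)).as_rotvec()/n; d=(np.array(P)-p)/n
        for i in range(n):
            print([round(float(v),4) for v in R.inv().apply(d)/1000]+[round(float(v),3) for v in w]); R=R*Rn.from_rotvec(w)
        p=np.array(P);print("--")
C=np.array([590.5,43,0]);YAW=-.10
EX=np.array([np.cos(YAW),np.sin(YAW),0]);EY=np.array([-EX[1],EX[0],0]);EZ=np.array([0,0,1.])
DOWN=np.c_[EX,-EY,-EZ]
E
python3 -c "
from h import *
plan([(C-114*EY+[0,0,231],DOWN,10),(C-114*EY+[0,0,118],DOWN,5)])"
```

```text
[0.052, -0.026, 0.0, -0.0, -0.0, 0.045]
[0.0508, -0.0283, 0.0, -0.0, -0.0, 0.045]
[0.0494, -0.0306, 0.0, -0.0, -0.0, 0.045]
[0.048, -0.0328, 0.0, -0.0, -0.0, 0.045]
[0.0465, -0.0349, 0.0, -0.0, -0.0, 0.045]
[0.0449, -0.037, 0.0, -0.0, -0.0, 0.045]
[0.0432, -0.039, 0.0, -0.0, -0.0, 0.045]
[0.0414, -0.0409, 0.0, -0.0, -0.0, 0.045]
[0.0395, -0.0427, 0.0, -0.0, -0.0, 0.045]
[0.0375, -0.0444, 0.0, -0.0, -0.0, 0.045]
--
[0.0, 0.0, 0.0226, -0.0, 0.0, -0.0]
[0.0, 0.0, 0.0226, -0.0, 0.0, -0.0]
[0.0, 0.0, 0.0226, -0.0, 0.0, -0.0]
[0.0, 0.0, 0.0226, -0.0, 0.0, -0.0]
[0.0, 0.0, 0.0226, -0.0, 0.0, -0.0]
--
```

send_rows:
  targets:
    - [-1, 0.052, -0.026, 0, 0, 0, 0.045]
    - [-1, 0.051, -0.028, 0, 0, 0, 0.045]
    - [-1, 0.049, -0.031, 0, 0, 0, 0.045]
    - [-1, 0.048, -0.033, 0, 0, 0, 0.045]
    - [-1, 0.046, -0.035, 0, 0, 0, 0.045]
    - [-1, 0.045, -0.037, 0, 0, 0, 0.045]
    - [-1, 0.043, -0.039, 0, 0, 0, 0.045]
    - [-1, 0.041, -0.041, 0, 0, 0, 0.045]
    - [-1, 0.039, -0.043, 0, 0, 0, 0.045]
    - [-1, 0.037, -0.044, 0, 0, 0, 0.045]

```text
time_s: 2.85
eef_pos: [578.1, -68.5, 231.4]
ee_rot: [0.0, 0.999, -0.051, 0.0]
force: [0.3, -1.5, 0.2]
grip_width: 0.997
grip_force: 0.0
```

```bash
python3 -c "
from h import *
plan([(C-114*EY+[0,0,118],DOWN,5)]);s=ctrl.sense();print(s['joints'],s['eef_pos'],s['force'],s['time_s'])"
```

```text
[0.0002, 0.0004, 0.0227, 0.0, -0.0, -0.0]
[0.0002, 0.0004, 0.0227, 0.0, -0.0, -0.0]
[0.0002, 0.0004, 0.0227, 0.0, -0.0, -0.0]
[0.0002, 0.0004, 0.0227, 0.0, -0.0, -0.0]
[0.0002, 0.0004, 0.0227, 0.0, -0.0, -0.0]
--
[-3.19072646e-01  4.39777528e-01  1.31680916e+00 -1.16741187e-04
  1.38469027e+00  1.35328474e+00] [578.07506962 -68.52195893 231.38073471] [ 0.33457653 -1.49380369  0.19052286] 2.85
```

send_rows:
  targets:
    - [-1, 0, 0, 0.023, 0, 0, 0]
    - [-1, 0, 0.001, 0.023, 0, 0, 0]
    - [-1, 0, 0.001, 0.023, 0, 0, 0]
    - [-1, 0, 0, 0.022, 0, 0, 0]
    - [-1, 0, 0, 0.022, 0, 0, 0]
    - [-1, 0, 0, 0, 0, 0, 0]
    - [0, 0, 0, 0, 0, 0, 0]
    - [0, 0, 0, 0, 0, 0, 0]
    - [0.3, 0, 0, 0, 0, 0, 0]
    - [0.3, 0, 0, 0, 0, 0, 0]
  squeeze: 40

```text
time_s: 4.1
eef_pos: [576.8, -72.2, 118.6]
ee_rot: [0.0, 0.999, -0.05, 0.0]
force: [0.3, -0.3, -0.5]
grip_width: 0.348
grip_force: 0.0
```

```bash
cat > rv.py <<'E'
from h import *
import sys
s=ctrl.capture("scene");t=ctrl.capture("top")
a=s["img"][60:260,140:360];b=t["img"][90:290,180:400]
cv2.imwrite("pics/%s.png"%sys.argv[1],cv2.resize(np.hstack([a,b])[:,:,::-1],(800,364),interpolation=2))
st=ctrl.sense();print(st["eef_pos"],st["force"],st["joints"])
for n in sys.argv[2:]:
    p=ctrl.landmark_of(n,s)[:1];q=ctrl.landmark_of(n,t)[:1];print(n,p,q)
    if p and q: print(tri(s,p[0]["point"],t,q[0]["point"]))
E
python3 rv.py g1 lid_rail
```

```text
[576.74782364 -72.15428729 118.39820089] [-0.39039939  0.55329823 -0.50859526] [-3.25918311e-01  5.40899572e-01  1.46771393e+00  2.85498930e-05
  1.13289039e+00  1.34512268e+00]
lid_rail [{'point': [248.9, 198.2], 'score': 0.81}] []
```

View pics/g1.png

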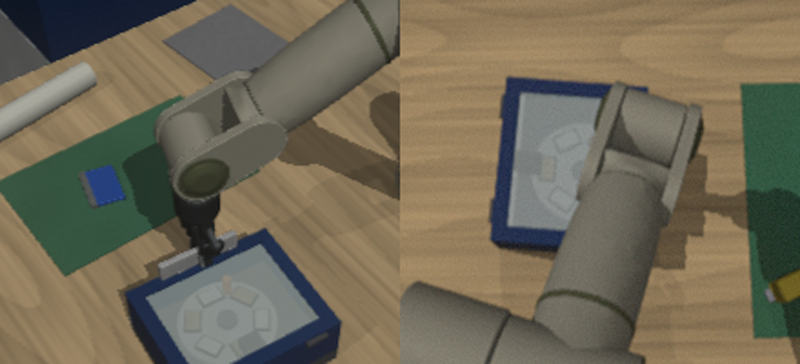

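The fingers straddle the rail at crop (208,250). I'll close them.

send_rows:
  targets:
    - [0.6, 0, 0, 0, 0, 0, 0]
    - [0.6, 0, 0, 0, 0, 0, 0]
    - [0.8, 0, 0, 0, 0, 0, 0]
    - [1, 0, 0, 0, 0, 0, 0]
    - [1, 0, 0, 0, 0, 0, 0]
    - [1, 0, 0, 0, 0, 0, 0]
    - [1, 0, 0, 0, 0, 0, 0]
    - [1, 0, 0, 0, 0, 0, 0]
    - [1, 0, 0, 0, 0, 0, 0]
    - [1, 0, 0, 0, 0, 0, 0]
  squeeze: 40

```text
time_s: 5.55
eef_pos: [576.7, -72.4, 118.4]
ee_rot: [0.0, 0.999, -0.05, -0.0]
force: [-1.4, -4.9, 1.5]
grip_width: 0.135
grip_force: 41.3
```

```bash
python3 -c "
from h import *
for d in (.03,.05,.06):
    h=np.array([0,-234,17.]);print(d,h-Rn.from_rotvec([-d,0,0]).apply(h))
s=ctrl.sense();print(s)"
```

```text
0.03 [ 0.         -0.61521561 -7.01129762]
0.05 [  0.          -1.14208495 -11.67388004]
0.06 [  0.          -1.44046177 -14.0009867 ]
{'time_s': 5.55, 'joints': array([-3.26167450e-01,  5.40942682e-01,  1.46774184e+00, -4.98558109e-04,
        1.13278251e+00,  1.34510039e+00]), 'dq': array([-0.00090767, -0.00014974, -0.00075623,  0.00183468, -0.00094446,
        0.000841  ]), 'tau': array([ 2.96958670e+00, -4.83995962e+01, -2.32643491e+01,  9.90058556e-01,
       -5.03156846e-02,  1.52338331e-02]), 'eef_pos': array([576.70135729, -72.41699451, 118.36409109]), 'ee_rot': array([ 2.34325576e-04,  9.98743725e-01, -5.01090477e-02, -1.06907807e-06]), 'force': array([-1.42903556, -4.91141257,  1.48526649]), 'wrist_torque': array([-0.61112064,  0.21813468,  0.05372847]), 'grip_force': 41.29027605056763, 'grip_width': 0.13457176082244277}
```

send_rows:
  targets:
    - [1, 0, -0.0006, -0.007, -0.03, 0, 0]
    - [1, 0, -0.0006, -0.007, -0.03, 0, 0]
    - [1, 0, -0.0006, -0.007, -0.03, 0, 0]
    - [1, 0, -0.0006, -0.007, -0.03, 0, 0]
    - [1, 0, -0.0006, -0.007, -0.03, 0, 0]
    - [1, 0, -0.0006, -0.007, -0.03, 0, 0]
    - [1, 0, -0.0006, -0.007, -0.03, 0, 0]
    - [1, 0, -0.0006, -0.007, -0.03, 0, 0]
    - [1, 0, -0.0006, -0.007, -0.03, 0, 0]
    - [1, 0, -0.0006, -0.007, -0.03, 0, 0]

```text
time_s: 6.8
eef_pos: [578.3, -56.8, 187.3]
ee_rot: [0.15, 0.987, -0.05, -0.007]
force: [-1.2, -5.0, -0.3]
grip_width: 0.132
grip_force: 41.0
```

```bash
cat > st.py <<'E'
from h import *
np.set_printoptions(precision=3,suppress=True)
s=ctrl.sense()
H=C+120*EY+[0,0,101];p=s["eef_pos"]-H
y,z=p@EY,p[2];R=Rq(s["ee_rot"]).as_matrix()
print("t",s["time_s"],"tilt",np.arctan2(EY@-R[:,2],-R[2,2]),"lid by pos",np.arctan2(z,-y)-np.arctan2(17,234),"r",np.hypot(y,z),"x",p@EX,"xz",R.T@EX)
print("J",s["joints"],"F",s["force"],"T",s["wrist_torque"],"g",s["grip_width"],s["grip_force"])
E
python3 st.py
```

```text
t 6.8 tilt 0.30227438606592977 lid by pos 0.3004420279799668 r 236.7555674746805 x -2.2169506069093794 xz [ 1. -0.  0.]
J [-0.168  0.492  1.386 -0.317  1.258  1.601] F [-1.247 -4.978 -0.255] T [-0.476  0.086  0.07 ] g 0.13210067708187703 40.99341630935669
```

send_rows:
  targets:
    - [1, 0, -0.0006, -0.007, -0.03, 0, 0]
    - [1, 0, -0.0006, -0.007, -0.03, 0, 0]
    - [1, 0, -0.0006, -0.007, -0.03, 0, 0]
    - [1, 0, -0.0006, -0.007, -0.03, 0, 0]
    - [1, 0, -0.0006, -0.007, -0.03, 0, 0]
    - [1, 0, -0.0006, -0.007, -0.03, 0, 0]
    - [1, 0, -0.0006, -0.007, -0.03, 0, 0]
    - [1, 0, -0.0006, -0.007, -0.03, 0, 0]
    - [1, 0, -0.0006, -0.007, -0.03, 0, 0]
    - [1, 0, -0.0006, -0.007, -0.03, 0, 0]

```text
time_s: 8.05
eef_pos: [581.7, -21.9, 247.7]
ee_rot: [0.296, 0.954, -0.048, -0.015]
force: [-1.4, -3.0, 3.0]
grip_width: 0.131
grip_force: 41.1
```

```bash
python3 st.py
```

```text
t 8.05 tilt 0.6018626031221488 lid by pos 0.5967655614193002 r 236.46261007182935 x -2.2365744724266188 xz [ 1. -0. -0.]
J [ 0.009  0.519  1.27  -0.603  1.452  1.785] F [-1.362 -3.026  2.995] T [-0.21   0.116 -0.071] g 0.13114248510613316 41.090734004974365
```

send_rows:
  targets:
    - [1, 0, -0.0006, -0.007, -0.03, 0, 0]
    - [1, 0, -0.0006, -0.007, -0.03, 0, 0]
    - [1, 0, -0.0006, -0.007, -0.03, 0, 0]
    - [1, 0, -0.0006, -0.007, -0.03, 0, 0]
    - [1, 0, -0.0006, -0.007, -0.03, 0, 0]
    - [1, 0, -0.0006, -0.007, -0.03, 0, 0]
    - [1, 0, -0.0006, -0.007, -0.03, 0, 0]
    - [1, 0, -0.0006, -0.007, -0.03, 0, 0]
    - [1, 0, -0.0006, -0.007, -0.03, 0, 0]
    - [1, 0, -0.0006, -0.007, -0.03, 0, 0]

```text
time_s: 9.3
eef_pos: [586.9, 29.2, 295.2]
ee_rot: [0.435, 0.899, -0.045, -0.022]
force: [-2.6, -0.1, 0.8]
grip_width: 0.134
grip_force: 41.2
```

```bash
python3 st.py
```

```text
t 9.3 tilt 0.9017339386585154 lid by pos 0.8938663685066857 r 236.0138483257772 x -2.2359624872310153 xz [ 1.  0. -0.]
J [ 0.18   0.614  1.128 -0.861  1.679  1.88 ] F [-2.591 -0.118  0.791] T [ 0.368  0.119 -0.187] g 0.1342271457946634 41.17557227611542
```

send_rows:
  targets:
    - [1, 0, -0.0006, -0.007, -0.03, 0, 0]
    - [1, 0, -0.0006, -0.007, -0.03, 0, 0]
    - [1, 0, -0.0006, -0.007, -0.03, 0, 0]
    - [1, 0, -0.0006, -0.007, -0.03, 0, 0]
    - [1, 0, -0.0006, -0.007, -0.03, 0, 0]
    - [1, 0, -0.0006, -0.007, -0.03, 0, 0]
    - [1, 0, -0.0006, -0.007, -0.03, 0, 0]
    - [1, 0, -0.0006, -0.007, -0.03, 0, 0]
    - [1, 0, 0, 0, 0, 0, 0]
    - [1, 0, 0, 0, 0, 0, 0]

```text
time_s: 10.55
eef_pos: [591.8, 78.2, 320.8]
ee_rot: [0.539, 0.841, -0.042, -0.027]
force: [-2.9, 4.3, 0.1]
grip_width: 0.133
grip_force: 41.5
```

```bash
python3 st.py
```

```text
t 10.55 tilt 1.1393348836138717 lid by pos 1.1299204935546012 r 235.57225279770296 x -2.2292298280735077 xz [ 1.  0. -0.]
J [ 0.296  0.728  1.002 -1.061  1.854  1.892] F [-2.916  4.3    0.143] T [ 1.06   0.088 -0.503] g 0.13264500755991748 41.465606689453125
```

send_rows:
  targets:
    - [0.5, 0, 0, 0, 0, 0, 0]
    - [-0.3, 0, 0, 0, 0, 0, 0]
    - [-0.3, 0, 0, -0.02, 0, 0, 0]
    - [-0.3, 0, 0, -0.03, 0, 0, 0]
    - [-0.3, 0, 0, -0.03, 0, 0, 0]
    - [-0.3, 0, 0.02, -0.02, 0, 0, 0]
    - [-0.3, 0, 0.03, 0, 0.02, 0, 0]
    - [-0.3, 0, 0.03, 0, 0.04, 0, 0]
    - [-0.3, 0, 0.03, 0, 0.04, 0, 0]
    - [-0.3, 0, 0.03, 0, 0.04, 0, 0]

```text
time_s: 11.8
eef_pos: [594.6, 104.8, 488.6]
ee_rot: [0.478, 0.877, -0.044, -0.024]
force: [-0.1, -1.0, 0.3]
grip_width: 0.648
grip_force: 0.0
```

```bash
python3 st.py; python3 rv.py g2 lid_rail lid_lip post
```

```text
t 11.8 tilt 0.9990068129212557 lid by pos 1.34934482673205 r 391.89471122899386 x -2.124181277413451 xz [ 1.    -0.001  0.   ]
J [ 0.309  0.745  0.467 -1.103  2.097  1.463] F [-0.142 -0.995  0.26 ] T [ 0.378 -0.006  0.043] g 0.647945942605502 0.0
[593.99938781 103.54962425 491.50629415] [-0.19987771 -0.32658741  0.4342232 ] [ 0.30706414  0.74223287  0.46406651 -1.10415527  2.09720109  1.46428941]
lid_rail [{'point': [290.0, 209.5], 'score': 0.72}] [{'point': [225.4, 154.8], 'score': 0.86}]
(array([601.70751254, 154.276105  , 331.83946047]), np.float64(4.974692623667249))
lid_lip [{'point': [279.1, 198.8], 'score': 0.68}] [{'point': [236.3, 156.9], 'score': 0.75}]
(array([600.21609367, 120.28847685, 337.59291312]), np.float64(12.033349636397332))
post [] [{'point': [293.6, 195.1], 'score': 0.75}]
```

View pics/g2.png

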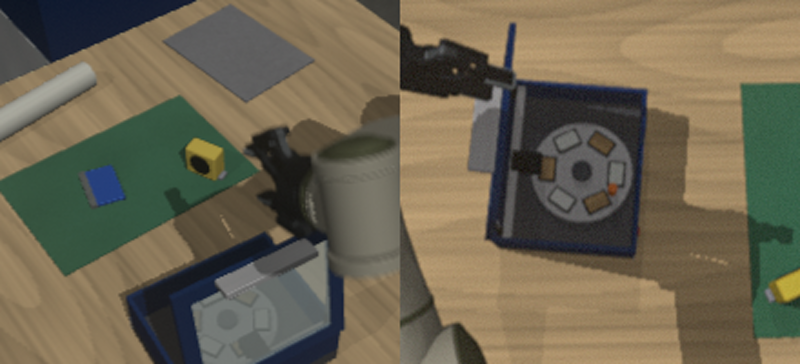

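```bash
cat > post.py <<'E'
from h import *
np.set_printoptions(precision=3,suppress=True)
A=C-18*EY
def own(P): d=P-A; return d@EX,d@EY
t=ctrl.capture("top")
hsv=cv2.cvtColor(t["img"],cv2.COLOR_RGB2HSV);m=cv2.inRange(hsv,(3,130,90),(18,255,255));m[:,:230]=0;m[:,320:]=0;m[:130]=0;m[235:]=0
y,x=np.nonzero(m);print("orange",len(x),x.mean() if len(x) else 0,y.mean() if len(x) else 0)
for n,p,z in [("net",k["point"],66) for k in ctrl.landmark_of("post",t)[:1]]+([("col",(x.mean(),y.mean()),82)] if len(x) else [])+[("axnet",k["point"],46) for k in ctrl.landmark_of("index_axis",t)[:1]]:
    P=atz(t,p,z);o=own(P);print(n,p,P,"own",o,"r",np.hypot(*o),"ang",np.arctan2(o[1],o[0]))
for k in ctrl.landmark_of("lid_lip",t)[:1]:
    # lid angle from column on the lip arc
    g=np.linspace(.9,1.45,112);H=C+120*EY+[0,0,101]
    e=[np.linalg.norm(proj(t,H-240*np.cos(a)*EY+240*np.sin(a)*EZ)-k["point"]) for a in g];print("lid",g[np.argmin(e)],min(e))
E
python3 post.py; python3 -c "
from h import *
plan([(C-75*EY-80*EX+[0,0,470],DOWN,10),(C-75*EY-80*EX+[0,0,180],DOWN,8)])"
```

```text
orange 18 296.5 193.0
net [296.8, 191.3] [560.567 -30.904  66.   ] own (np.float64(-22.40564270045302), np.float64(-58.52333917579652)) r 62.66573268625911 ang -1.9364311012145299
col (np.float64(296.5), np.float64(193.0)) [552.022 -29.479  82.   ] own (np.float64(-31.04986861538919), np.float64(-57.958688500073585)) r 65.75183581985748 ang -2.062613160447274
axnet [278.5, 180.3] [601.294  25.767  46.   ] own (np.float64(12.460749860396733), np.float64(1.9303024390221455)) r 12.609375662159964 ang 0.1536890121896013
lid 1.4301801801801801 2.161300135266581
[-0.0078, 0.006, 0.0125, 0.1, 0.0, 0.0]
[-0.0078, 0.0072, 0.0119, 0.1, 0.0, 0.0]
[-0.0078, 0.0084, 0.0111, 0.1, 0.0, 0.0]
[-0.0078, 0.0094, 0.0102, 0.1, 0.0, 0.0]
[-0.0078, 0.0104, 0.0092, 0.1, 0.0, 0.0]
[-0.0078, 0.0113, 0.0081, 0.1, 0.0, 0.0]
[-0.0078, 0.012, 0.007, 0.1, 0.0, 0.0]
[-0.0078, 0.0127, 0.0057, 0.1, 0.0, 0.0]
[-0.0078, 0.0132, 0.0044, 0.1, 0.0, 0.0]
[-0.0078, 0.0136, 0.0031, 0.1, 0.0, 0.0]
--
[-0.0, -0.0, 0.0363, 0.0, -0.0, -0.0]
[-0.0, -0.0, 0.0363, 0.0, -0.0, -0.0]
[-0.0, -0.0, 0.0363, 0.0, -0.0, -0.0]
[-0.0, -0.0, 0.0363, 0.0, -0.0, -0.0]
[-0.0, -0.0, 0.0363, 0.0, -0.0, -0.0]
[-0.0, -0.0, 0.0363, 0.0, -0.0, -0.0]
[-0.0, -0.0, 0.0363, 0.0, -0.0, -0.0]
[-0.0, -0.0, 0.0363, 0.0, -0.0, -0.0]
--
```

The lid stands at its stop, and the post is at (-31,-58) relative to the axis (r≈65 mm). I'll move over the front bed.

send_rows:
  targets:
    - [0, -0.008, 0.006, 0.012, 0.1, 0, 0]
    - [0.5, -0.008, 0.007, 0.012, 0.1, 0, 0]
    - [1, -0.008, 0.008, 0.011, 0.1, 0, 0]
    - [1, -0.008, 0.009, 0.01, 0.1, 0, 0]
    - [1, -0.008, 0.01, 0.009, 0.1, 0, 0]
    - [1, -0.008, 0.011, 0.008, 0.1, 0, 0]
    - [1, -0.008, 0.012, 0.007, 0.1, 0, 0]
    - [1, -0.008, 0.013, 0.006, 0.1, 0, 0]
    - [1, -0.008, 0.013, 0.004, 0.1, 0, 0]
    - [1, -0.008, 0.014, 0.003, 0.1, 0, 0]

```text
time_s: 13.65
eef_pos: [500.9, -22.4, 470.4]
ee_rot: [-0.001, 0.999, -0.05, 0.0]
force: [-1.2, 0.2, -0.7]
grip_width: -0.004
grip_force: 0.0
```

```bash
python3 st.py; python3 -c "
from h import *
plan([(C-78*EY-80*EX+[0,0,180],DOWN,10)])"
```

```text
t 13.65 tilt -0.0030200731364199134 lid by pos 1.0146560032696905 r 417.2071021966631 x -82.58487979508519 xz [ 1.    -0.     0.001]
J [-0.28   0.23   0.998  0.003  1.914  1.392] F [-1.158  0.181 -0.728] T [-0.002 -0.019  0.008] g -0.003821821778527065 0.0
[0.0002, 0.0005, 0.029, -0.0, -0.0, -0.0]
[0.0002, 0.0005, 0.029, -0.0, -0.0, -0.0]
[0.0002, 0.0005, 0.029, -0.0, -0.0, -0.0]
[0.0002, 0.0005, 0.029, -0.0, -0.0, -0.0]
[0.0002, 0.0005, 0.029, -0.0, -0.0, -0.0]
[0.0002, 0.0004, 0.029, -0.0, -0.0, -0.0]
[0.0002, 0.0004, 0.029, -0.0, -0.0, -0.0]
[0.0003, 0.0004, 0.029, -0.0, -0.0, -0.0]
[0.0003, 0.0004, 0.029, -0.0, -0.0, -0.0]
[0.0003, 0.0004, 0.029, -0.0, -0.0, -0.0]
--
```

send_rows:
  targets:
    - [1, 0, 0.001, 0.029, 0, 0, 0]
    - [1, 0, 0.001, 0.029, 0, 0, 0]
    - [1, 0, 0.001, 0.029, 0, 0, 0]
    - [1, 0, 0.001, 0.029, 0, 0, 0]
    - [1, 0, 0, 0.029, 0, 0, 0]
    - [1, 0, 0, 0.029, 0, 0, 0]
    - [1, 0, 0, 0.029, 0, 0, 0]
    - [1, 0, 0, 0.029, 0, 0, 0]
    - [1, 0, 0, 0.029, 0, 0, 0]
    - [1, 0, 0, 0.029, 0, 0, 0]

```text
time_s: 14.9
eef_pos: [500.8, -26.1, 179.3]
ee_rot: [0.0, 0.999, -0.05, 0.0]
force: [-0.3, 0.6, 1.0]
grip_width: -0.001
grip_force: 0.0
```

```bash
python3 rv.py g3 lid_lip; python3 -c "
from h import *
plan([(C-78*EY-75*EX+[0,0,64],DOWN,8)])"
```

```text
[499.58847562 -25.71742328 177.77970986] [-0.16862175  0.41405168 -0.00976017] [-2.85999387e-01  3.11376377e-01  1.64608440e+00 -1.29523492e-04
  1.18946390e+00  1.38500218e+00]
lid_lip [{'point': [283.0, 197.9], 'score': 0.64}] [{'point': [235.3, 152.9], 'score': 0.94}]
(array([601.41135422, 126.31578873, 350.2956566 ]), np.float64(2.6284998141921734))
[0.0009, 0.0, 0.0146, 0.0, -0.0, -0.0]
[0.0009, 0.0, 0.0146, 0.0, -0.0, -0.0]
[0.0009, 0.0, 0.0146, 0.0, -0.0, -0.0]
[0.0009, 0.0, 0.0146, 0.0, -0.0, -0.0]
[0.0009, 0.0, 0.0146, 0.0, -0.0, -0.0]
[0.0009, 0.0, 0.0146, 0.0, -0.0, -0.0]
[0.0009, 0.0, 0.0146, 0.0, -0.0, -0.0]
[0.0009, 0.0, 0.0146, 0.0, -0.0, -0.0]
--
```

View pics/g3.png

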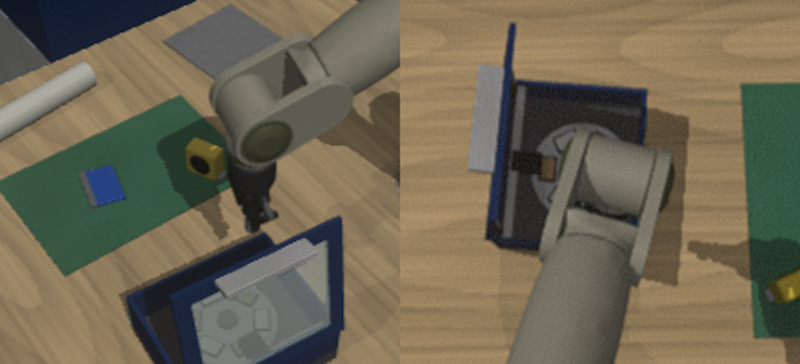

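The lid stands open and the fingers are above the front-left bed. I'll descend into it.

send_rows:
  targets:
    - [1, 0.001, 0, 0.015, 0, 0, 0]
    - [1, 0.001, 0, 0.015, 0, 0, 0]
    - [1, 0.001, 0, 0.015, 0, 0, 0]
    - [1, 0.001, 0, 0.015, 0, 0, 0]
    - [1, 0.001, 0, 0.015, 0, 0, 0]
    - [1, 0, 0, 0.014, 0, 0, 0]
    - [1, 0, 0, 0.014, 0, 0, 0]
    - [1, 0, 0, 0.01, 0, 0, 0]
    - [1, 0, 0, 0, 0, 0, 0]
    - [1, 0, 0, 0, 0, 0, 0]

```text
time_s: 16.35
eef_pos: [506.2, -26.7, 67.5]
ee_rot: [0.0, 0.999, -0.05, 0.0]
force: [0.3, 0.2, -0.2]
grip_width: -0.001
grip_force: 0.0
```

```bash
cat > o.py <<'E'
from h import *
s=ctrl.sense();d=s["eef_pos"]-(C-18*EY);print("rel axis",d@EX,d@EY,d[2],"F",s["force"]@EX,s["force"]@EY,s["force"][2],"t",s["time_s"])
E
python3 o.py
```

```text
rel axis -76.9209084316893 -59.76661965019539 67.54717740404422 F 0.2722720299001491 0.23614049930933184 -0.24319199851745343 t 16.35
```

send_rows:
  targets:
    - [1, 0.005, 0, 0, 0, 0, 0]
    - [1, 0.005, 0, 0, 0, 0, 0]
    - [1, 0.005, 0, 0, 0, 0, 0]
    - [1, 0.005, 0, 0, 0, 0, 0]
    - [1, 0.005, 0, 0, 0, 0, 0]
    - [1, 0.005, 0, 0, 0, 0, 0]
    - [1, 0.005, 0, 0, 0, 0, 0]
    - [1, 0.005, 0, 0, 0, 0, 0]
    - [1, 0, 0, 0, 0, 0, 0]
    - [1, 0, 0, 0, 0, 0, 0]

```text
time_s: 17.6
eef_pos: [544.9, -30.7, 66.8]
ee_rot: [-0.0, 0.999, -0.05, -0.001]
force: [-5.0, -2.4, 1.3]
grip_width: 0.001
grip_force: 2.5
```

```bash
python3 o.py
```

```text
rel axis -37.998688365880376 -59.90193168468522 66.75648057916018 F -4.691726005600124 -2.9141616131882504 1.274138690083367 t 17.6
```

send_rows:
  targets:
    - [1, 0.003, 0, 0, 0, 0, 0]
    - [1, 0.003, 0, 0, 0, 0, 0]
    - [1, 0.003, 0, 0, 0, 0, 0]
    - [1, 0.003, 0, 0, 0, 0, 0]
    - [1, 0.003, 0, 0, 0, 0, 0]
    - [1, 0.003, 0, 0, 0, 0, 0]
    - [1, 0.003, 0, 0, 0, 0, 0]
    - [1, 0.003, 0, 0, 0, 0, 0]
    - [1, 0, 0, 0, 0, 0, 0]
    - [1, 0, 0, 0, 0, 0, 0]

```text
time_s: 18.85
eef_pos: [569.7, -32.9, 67.2]
ee_rot: [-0.0, 0.999, -0.05, 0.0]
force: [0.5, -0.6, 0.8]
grip_width: -0.003
grip_force: 0.0
```

```bash
python3 o.py
```

```text
rel axis -13.090906772423123 -59.640543351891885 67.23953160437007 F 0.5744070373801385 -0.5312035178513239 0.8039353906927852 t 18.85
```

The force has dropped to zero, so the detent has taken over. I'll back off and lift out.

send_rows:
  targets:
    - [1, -0.015, 0, 0, 0, 0, 0]
    - [1, -0.015, 0, 0, 0, 0, 0]
    - [1, 0, 0, -0.02, 0, 0, 0]
    - [1, 0, 0, -0.03, 0, 0, 0]
    - [1, 0, 0, -0.03, 0, 0, 0]
    - [1, 0, 0, -0.04, 0, 0, 0]
    - [1, -0.03, 0, -0.03, 0, 0, 0]
    - [1, -0.04, 0.03, 0, 0, 0, 0]
    - [1, -0.04, 0.04, 0, 0, 0, 0]
    - [1, -0.04, 0.04, 0, 0, 0, 0]

```text
time_s: 20.1
eef_pos: [378.1, -125.1, 217.3]
ee_rot: [0.0, 0.999, -0.05, 0.0]
force: [-0.2, -1.1, -0.0]
grip_width: -0.002
grip_force: 0.0
```

send_rows:
  targets:
    - [1, -0.02, 0.04, 0, 0, 0, 0]
    - [1, -0.02, 0.04, 0, 0, 0, 0]
    - [1, 0, 0.04, 0, 0, 0, 0]
    - [1, 0, 0.03, 0, 0, 0, 0]
    - [1, 0, 0, 0, 0, 0, 0]
    - [1, 0, 0, 0, 0, 0, 0]
    - [1, 0, 0, 0, 0, 0, 0]
    - [1, 0, 0, 0, 0, 0, 0]
    - [1, 0, 0, 0, 0, 0, 0]
    - [1, 0, 0, 0, 0, 0, 0]

```text
time_s: 21.35
eef_pos: [324.8, -269.6, 217.2]
ee_rot: [0.0, 0.999, -0.05, 0.0]
force: [0.2, 0.8, 0.4]
grip_width: 0.003
grip_force: 0.0
```

```bash
python3 post.py; python3 rv.py g4 tape squeegee
```

```text
orange 18 298.1666666666667 172.72222222222223
net [297.7, 173.0] [618.861 -35.035  66.   ] own (np.float64(36.01000000217123), np.float64(-56.814214790756076)) r 67.26496192258298 ang -1.0058794855449371
col (np.float64(298.1666666666667), np.float64(172.72222222222223)) [615.748 -36.061  82.   ] own (np.float64(33.014453772201406), np.float64(-58.145313014719584)) r 66.86427733443728 ang -1.0543957895412492
axnet [277.1, 180.7] [600.085  30.221  46.   ] own (np.float64(10.812996589007586), np.float64(6.242116385900405)) r 12.485387947877951 ang 0.5235453586810165
lid 1.445045045045045 1.3348968319324577
[ 324.69407732 -269.7489371   217.17637293] [ 0.00681323 -0.0795292  -0.01476255] [-9.72338720e-01  9.66609350e-02  1.80405855e+00 -1.69510744e-05
  1.24085263e+00  6.98720274e-01]
tape [{'point': [251.5, 152.4], 'score': 0.66}] [{'point': [391.7, 249.0], 'score': 0.36}]
(array([ 386.05560454, -335.68441443,    5.16483003]), np.float64(16.704442856891244))
squeegee [{'point': [196.8, 162.3], 'score': 0.62}] [{'point': [416.7, 185.7], 'score': 0.86}]
(array([ 583.62337753, -422.34836625,    5.68435693]), np.float64(0.1986204325249505))
```

View pics/g4.png

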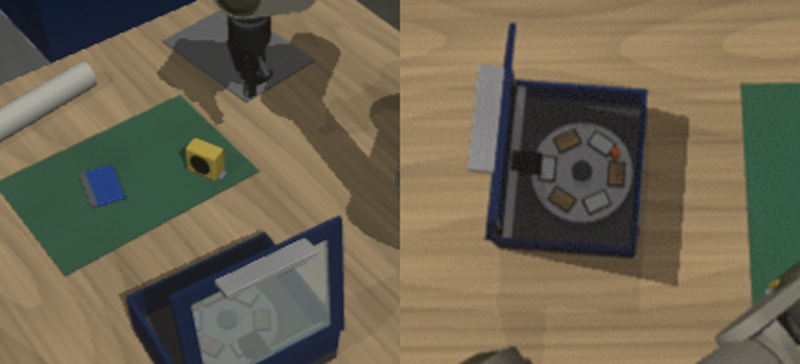

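The post is now at -1.05 rad (it was -2.06) and the plates have moved up one station. A finer check of the rotation is worth doing before handing in.

Run:
```python
from h import *
s={"camera_matrix":0}
t=ctrl.capture("top")
A=C-18*EY
def rect(img,off,sc):
    # metric top-down warp of disc top (z=46), 2px/mm
    src=[];dst=[]
    for u,v in((-90,-90),(90,-90),(90,90),(-90,90)):
        src.append((proj(t,A+u*EX+v*EY+[0,0,46])-off)*sc);dst.append((200+2*u,200-2*v))
    return cv2.warpPerspective(img,cv2.getPerspectiveTransform(np.float32(src),np.float32(dst)),(400,400))
g=[]
for f in("g2","g4"):
    im=cv2.imread(f"pics/{f}.png")[:,400:]
    g.append(rect(cv2.cvtColor(im,cv2.COLOR_BGR2GRAY),np.array([180,90]),400/220))
P=[cv2.warpPolar(x,(180,1440),(200,200),180,cv2.WARP_POLAR_LINEAR)[:,90:160].astype(np.float32) for x in g]
G=[np.abs(cv2.Sobel(cv2.GaussianBlur(p,(0,0),5),cv2.CV_32F,0,1)) for p in P]
# angle grows clockwise in image; anticlockwise turn = negative row shift. skip the marking head (back, rows ~1080)
w=np.r_[0:900,1260:1440];best=[]
for k in range(-320,-150): best.append((np.corrcoef(np.roll(G[0],k,0)[60:840].ravel(),G[1][60:840].ravel())[0,1],-k/1440*2*np.pi))
print(sorted(best)[-5:])
```

```text
[(np.float64(0.4730003199841608), 1.0602875205865552), (np.float64(0.47322116576472817), 1.0428342280666119), (np.float64(0.474234867600481), 1.0471975511965976), (np.float64(0.4746998299896642), 1.0559241974565694), (np.float64(0.4749022483311484), 1.0515608743265834)]
```

The measured turn is about 1.05 rad, so the table is in the detent.

```bash
python3 -c "
from rig import ctrl
print(ctrl.finish_job())"
```

```text
the job is handed in; nothing more can be done
None
```

I handed the job in with the lid standing open on its struts, the index table turned one station anticlockwise (about 1.05 rad from the images) and the robot clear. The tape and squeegee measured where they started. I did not re-measure the blanks, but the arm never went near them. The judge gave no verdict.

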